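# Fit the dish carrier on the shaker's drive studs

### The arm

A 6-joint arm with a two-finger parallel gripper is mounted at the origin on the work surface. World frame = base frame: x ahead of the robot, y to its left, z up, the work surface at z = 0. Lengths are in m, angles in rad, forces in N, time in s.
With the tool pointing down it reaches from about 0.4 to 0.825 m from the base axis. Payload 7 kg.
Tool frame: the origin (TCP) lies midway between the tips of the shut fingers; the grasp point (between the pads) lies hold_point_z behind it (hold_point_z is the distance from the TCP to the grasp point, in m); z points along the fingers, y is the line along which they close (so a half turn about z gives the same grasp; the last joint's range is limited). The gripper opens to 88 mm and grips with 3 to 60 N. Pads are 19 mm wide; open, the fingers measure 130 mm over their backs; the gripper's body (78 mm by 193 mm) begins 47 mm behind the grasp point.
Start: joints at [1.567, 0.359, 0.012, 0, -1.224, -0.288], TCP at [0.194, 0.646, 0.203] pointing down, gripper open.
Joint ranges: [-3.07, 3.07], [-1.43, 2.12], [-1.02, 1.25], [-3.03, 1.67], [-3.05, -0], [-3.03, 3.03]. Speed limits (rad/s): [2.39, 2.39, 3.01, 3.14, 3.14, 3.14].

### API

Orientations are given as [roll, pitch, yaw] about the fixed x, y, z axes, in that order (R = Rz(yaw) Ry(pitch) Rx(roll)).
In Python, from station import * gives the robot as it stands.
- The arm moves only by the tool apply_moves, never from a script. Its argument "steps" is a list of rows, each an object with "translation": the shift along the world's x, y, z scaled (see below), a list of three; "rotation": the turn, a rotation vector about the world's x, y, z scaled (see below), a list of three. A call has exactly 10 rows; each row is the pose to reach, as a shift and turn from the pose commanded when the call began; what a row does not reach only later rows make up. The controller multiplies each number of a shift by 250 mm and each number of a turn by 30 degrees. A row lasts 1/12 s, in which the tool goes at most 41.7 mm and 7.16 degrees, less where a joint would pass 70% of its speed; a pose out of reach is approached as far as the arm can. A call with a number of a shift or a turn outside -1 to 1 is refused whole. A call with a gripper value outside its range is refused whole. "jaw" is the closure, from -1 (fully open) to 1 (shut), so that 0 is half open, set as the call begins (left out, the last holds). The fingers move at their own pace and stop on an object; "newtons" is the grip in N (left out, the last holds). Time passes only in rows, so rows that repeat a pose let the fingers close, or fill a call up. It gives the time, the measured TCP pose, the force, the opening and the grip force at its end, in the units of the state.
- get_state(): the state, without advancing time (a new reading comes with each control period).
- grab_frame(name): name is "side" or "top" or "wrist"; returns the picture (400x640x3 uint8, blue, green, red); there is no depth.
- camera_model(name): a dict with "fx", "fy", "cx", "cy" (pixels), "xyz" and "rotation" of the camera in the world. Camera axes: x right, y down, z forward; pixel columns grow to the right and rows downward; lengths in m; the calibration is good to about 2 mm. A picture is of the moment at which its call begins: read the wrist's pose just before it. camera_model takes no time and is no camera call; for the wrist camera it gives the pose at the moment of the call.
- job_done(): hands the job in; it is judged then, once.
The state is a dict: "t": time; "q": joint angles; "qd": joint speeds; "joint_efforts": joint torques, N m; "eef_pos": TCP position; "ee_rot": TCP orientation; "force": force on the tool from outside, world axes, zero at the start; "moment": the same for the moment, N m; "width": finger opening in m; "gripper_force": force on a finger pad.
Only numpy, scipy, OpenCV 4.12 (cv2) and the standard library are available. Lean on these libraries where they do the work, as an engineer would, in place of code of your own. Each camera call takes 0.05 s, during which the arm holds its last target. There are 200 camera calls.

### The job

Pick up the blue dish carrier by its white grip and fit it on the bench shaker: set it lightly on the drive head, turn it until its three holes match the three studs, and slide it down until it lies flat and fully home, then let go. The drive head is delicate: never lean on it with 2 kg or more, not even for a moment. Leave the bottle, the tip box and the culture dish where they stand.

Things in the scene. Friction and masses are not known exactly. Their poses are not given: they have to be found in the camera images.
- carrier_grip (a point): Middle of the white upright grip bar of the loose blue dish carrier (0.2 to 0.4 kg), on its axis, 36 mm above its underside; z up. The bar is 44 mm long along the carrier's x, 20 mm wide along its y, and ends 55 mm above the underside. The carrier is a flat lobed disc 10 mm thick, about 148 mm across, with three round black dish pads 2 mm proud of its top.
- carrier_base (a point): Centre of the carrier's underside, same axes. Three through holes 13 mm in diameter lie 46 mm from the axis: the first towards the carrier's +x, the others at 120 and 240 degrees, each between two dish pads. Any of the three ways round fits the shaker. Lying home, the underside is flat on the drive head's disc, this point at shaker_seat.
- carrier: The carrier as a whole; origin at the centre of its underside, same axes as carrier_grip.
- shaker_seat (a point): Centre of the flat top of the shaker's drive head, 94 mm above the bench; axes of the housing. The head is a dark steel disc 132 mm across with three upright studs 10 mm thick, 15.5 mm high (top 3.5 mm tapered), 46 mm from the axis, 120 degrees apart. It has stopped at any angle, which these axes do not show; a turn of 120 degrees passes one fit.
- shaker: Fixed white shaker, 240 x 210 x 70 mm, black panel to its -x; origin under its centre. A brake holds the head's angle (slips at 0.8 N m). The head rests on a vertical spring: it stays up below about 5 N (carrier's weight included), then sinks 1 mm per N to a hard stop at 10 mm. When the holes meet the studs as you turn under light load, it springs back up and the load falls away.
- bottle: Amber bottle, 64 mm across, 150 mm high, orange cap; origin at the centre of its underside. Leave alone.
- tipbox: Yellow pipette tip box 85 x 120 x 60 mm (x, y, z); origin at the centre of its underside. Leave alone.
- dish: Flat culture dish with a red lid, 92 mm across, 18 mm high; origin at the centre of its underside. Leave alone.
Mind the look-alikes: they are no part of the job. Of the things like the carrier, leave any that is green or orange; of the rest the smaller one is meant.

How it is judged:
On the way:
1. the carrier is lifted clear of the bench (height (world z) of carrier_base above 0.05 m), for 0.1 s.
At the end, for the whole second after the job is handed in: The carrier is released and at rest, home on the three studs: its underside centre within 4 mm sideways of the drive head's centre, from 4 mm below to 3 mm above the head's top, and level within 0.05 rad (horizontal distance between carrier_base and shaker_seat below 0.004 m and z of carrier_base in the frame of shaker_seat between -0.004 and 0.003 m and angle between carrier_base's own z axis and vertical below 0.05 rad and linear speed of carrier below 0.01 m/s and angular speed of carrier below 0.1 rad/s); the robot touches nothing.
It fails at once if the carrier presses on the shaker with more than 20 N (contact force between carrier and shaker above 20 N).
It fails at once if the hand presses on the shaker with more than 20 N (contact force between any of the fingers, the arm and shaker above 20 N).
It fails at once if a bystander is moved by more than 20 mm (distance of any of bottle, tipbox, dish from where it was at the start of the episode above 0.02 m).
It also fails if it takes over 64 s, if anything falls off the work surface, if the arm or the gripper's body presses on something with over 40 N, if the wrist force passes 120 N, or if a joint passes its speed limit or range.

## Working session

There is one attempt and no reset: what is moved stays moved. The work goes in short steps, Python scripts to look and compute and a tool call to move; the robot and the scene stay as the last step left them, time stands still between calls to the robot, and variables do not carry over. Pictures are saved under pics/ and viewed, at most 10 in all, crops included, and the job is handed in when it is done.

Besides the shell and the picture viewer there is one more tool, called after "Call:" as name(argument=value, ...) on one line, values as JSON. apply_moves: Moves the arm, as the interface text tells. Shifts and turns lie within -1 to 1; 1 stands for 250 mm of shift or 30 degrees of turn. Its arguments: {"type":"object","properties":{"steps":{"type":"array"},"jaw":{"type":"number"},"newtons":{"type":"number"}},"required":["steps"]}

```bash
mkdir -p pics; python3 - <<'E'
from station import *
import cv2,numpy as np
a=grab_frame("top");b=grab_frame("side")
cv2.imwrite("pics/top.png",a);cv2.imwrite("pics/side.png",b)
for n in("top","side","wrist"):print(n,camera_model(n))
s=get_state();print(s)
E
```

```text
top {'fx': 439.5201558608176, 'fy': 439.5201558608176, 'cx': 326.8999922657706, 'cy': 200.13222210925755, 'xyz': array([0.40041909, 0.21358586, 1.35722165]), 'rotation': array([-3.05174283, -0.02371937, -1.57647794])}
side {'fx': 499.6183774327123, 'fy': 499.6183774327123, 'cx': 318.4085337428238, 'cy': 194.5000405012384, 'xyz': array([ 0.45531771, -0.84723553,  0.89585988]), 'rotation': array([-2.21280183,  0.00799082, -0.08003554])}
wrist {'fx': 360.4862893900688, 'fy': 360.4862893900688, 'cx': 319.8443983649625, 'cy': 203.82414265671417, 'xyz': array([0.25861066, 0.62833   , 0.38327495]), 'rotation': array([ 2.88976529e+00, -1.36186967e-03, -1.86354183e+00])}
{'t': 0.1, 'q': array([ 1.56709495e+00,  3.59326194e-01,  1.11619387e-02, -2.97440213e-04,
       -1.22411034e+00, -2.88090409e-01]), 'qd': array([ 0.00140415, -0.00147622,  0.00177849,  0.00050529, -0.00031215,
        0.00059205]), 'joint_efforts': array([-1.53544024e-03, -5.84165418e+01,  2.93753064e+01,  7.01564535e+00,
        1.01342911e-02, -6.11078940e-05]), 'eef_pos': array([0.19407995, 0.64600532, 0.20171633]), 'ee_rot': array([ 3.14009586e+00, -1.51940503e-04, -2.91892942e-01]), 'force': array([ 1.21731805,  0.93165961, -0.61245518]), 'moment': array([-0.01751106,  0.048959  , -0.03279117]), 'gripper_force': 0.0, 'width': 0.08754747816343697}
```

View pics/top.png

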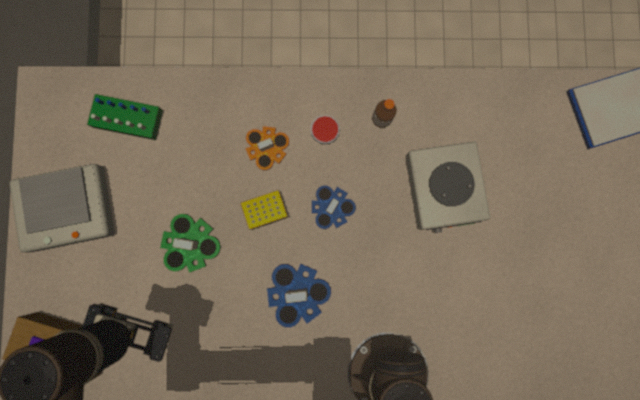

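View pics/side.png

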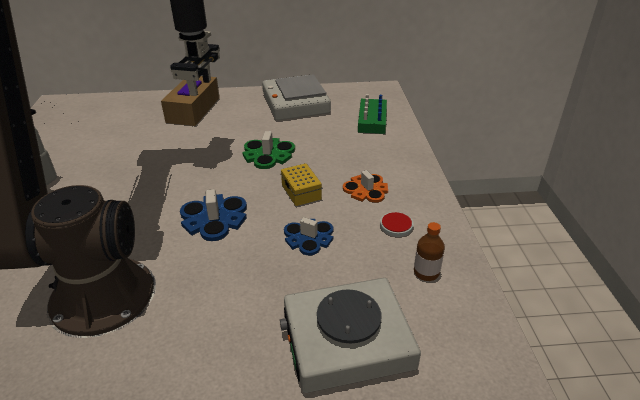

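Candidates in the top view: small blue (333,207), large blue (298,295), green (190,243) and orange (267,147). Green and orange are excluded, so I choose the smaller blue one at (333,207). The shaker head is at (451,184). Next I check the choice in a crop and measure.

```bash
cat > h.py <<'E'
from station import *
import cv2,numpy as np
from scipy.spatial.transform import Rotation as R
def ray(cm,px,z):
    px=np.atleast_2d(px).astype(float)
    d=np.c_[(px[:,0]-cm["cx"])/cm["fx"],(px[:,1]-cm["cy"])/cm["fy"],np.ones(len(px))]@R.from_euler("xyz",cm["rotation"]).as_matrix().T
    o=np.array(cm["xyz"]);return o+d*((z-o[2])/d[:,2])[:,None]
def blobs(mask,amin,amax=1e9):
    n,l,s,c=cv2.connectedComponentsWithStats(mask.astype(np.uint8))
    return [(i,s[i,4],c[i].round(1),(l==i)) for i in range(1,n) if amin<=s[i,4]<=amax]
def show(img,x0,y0,x1,y1,k,name):cv2.imwrite("pics/"+name,cv2.resize(img[y0:y1,x0:x1],None,fx=k,fy=k,interpolation=cv2.INTER_CUBIC))
E
python3 - <<'E'
from h import *
a=cv2.imread("pics/top.png");cm=camera_model("top")
c=np.hstack([cv2.resize(a[177:237,303:363],None,fx=6.5,fy=6.5,interpolation=2),cv2.resize(a[124:244,391:511],None,fx=3.25,fy=3.25,interpolation=2)])
cv2.imwrite("pics/crop.png",c)
hsv=cv2.cvtColor(a,cv2.COLOR_BGR2HSV)
blue=(hsv[...,0]>100)&(hsv[...,0]<130)&(hsv[...,1]>110)
for i,A,ce,m in blobs(blue,100):
    cnt=max(cv2.findContours(m.astype(np.uint8),0,1)[0],key=cv2.contourArea)
    (cc,r)=cv2.minEnclosingCircle(cnt);print("blue",A,ce,cc,r,ray(cm,cc,.01).round(3))
w=np.zeros(a.shape[:2],bool);w[185:230,310:358]=(hsv[185:230,310:358,1]<75)&(hsv[185:230,310:358,2]>120)
for i,A,ce,m in blobs(w,10):
    p=np.argwhere(m)[:,::-1];P=ray(cm,p,.05)[:,:2];v=np.linalg.svd(P-P.mean(0))[2][0]
    print("white",A,ce,P.mean(0).round(3),np.degrees(np.arctan2(v[1],v[0])))
d=np.zeros(a.shape[:2],bool);d[150:220,420:485]=hsv[150:220,420:485,2]<85
for i,A,ce,m in blobs(d,100):
    cnt=max(cv2.findContours(m.astype(np.uint8),0,1)[0],key=cv2.contourArea);(cc,r)=cv2.minEnclosingCircle(cnt)
    print("disc",A,ce,cc,r,ray(cm,cc,.094).round(3),ray(cm,ce,.094).round(3))
E
```

```text
blue 193 [580.7 119.2] (581.0, 118.0) 30.083316802978516 [[ 0.781 -0.628  0.01 ]]
blue 346 [331.3 207.4] (331.671875, 207.0) 19.32984161376953 [[0.5   0.166 0.01 ]]
blue 1204 [296.7 293.7] (296.41619873046875, 294.23590087890625) 33.17525100708008 [[0.237 0.274 0.01 ]]
white 218 [312.9 207.4] [0.497 0.224] -179.74080487288086
white 484 [348.8 207.3] [0.497 0.117] 178.33260923567414
white 83 [332.  205.6] [0.502 0.167] 149.35033949384484
disc 1516 [451.2 183.7] (451.1022644042969, 184.0) 22.46141815185547 [[ 0.56  -0.18   0.094]] [[ 0.561 -0.18   0.094]]
```

View pics/crop.png

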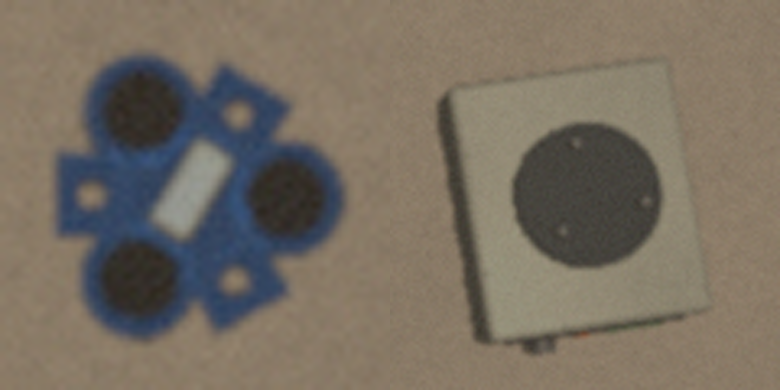

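The crop shows the small blue carrier with its white bar at top px (332,206) and three holes. The shaker disc is centred at about (451,184), with stud tops at about (448,168), (470,186) and (444,195). I'm moving above the carrier.

Call:
apply_moves(steps=[{"translation":[0.61,-0.95,0],"rotation":[0,0,-0.45]},{"translation":[0.61,-0.95,0],"rotation":[0,0,-0.45]},{"translation":[0.61,-0.95,0],"rotation":[0,0,-0.45]},{"translation":[0.61,-0.95,0],"rotation":[0,0,-0.45]},{"translation":[0.61,-0.95,0],"rotation":[0,0,-0.45]},{"translation":[0.61,-0.95,0],"rotation":[0,0,-0.45]},{"translation":[0.61,-0.95,0],"rotation":[0,0,-0.45]},{"translation":[0.61,-0.95,0],"rotation":[0,0,-0.45]},{"translation":[0.61,-0.95,0],"rotation":[0,0,-0.45]},{"translation":[0.61,-0.95,0],"rotation":[0,0,-0.45]}], jaw=-1)

```text
t: 0.93
eef_pos: [0.3468, 0.409, 0.2026]
ee_rot: [-3.141, 0.0, -0.528]
force: [0.1, -0.2, -0.1]
width: 0.0877
gripper_force: 0.0
```

Call:
apply_moves(steps=[{"translation":[0.62,-0.96,0],"rotation":[0,0,0]},{"translation":[0.62,-0.96,0],"rotation":[0,0,0]},{"translation":[0.62,-0.96,0],"rotation":[0,0,0]},{"translation":[0.62,-0.96,0],"rotation":[0,0,0]},{"translation":[0.62,-0.96,0],"rotation":[0,0,0]},{"translation":[0.62,-0.96,0],"rotation":[0,0,0]},{"translation":[0.62,-0.96,0],"rotation":[0,0,0]},{"translation":[0.62,-0.96,0],"rotation":[0,0,0]},{"translation":[0.62,-0.96,0],"rotation":[0,0,0]},{"translation":[0.62,-0.96,0],"rotation":[0,0,0]}])

```text
t: 1.77
eef_pos: [0.5017, 0.1697, 0.2021]
ee_rot: [3.141, 0.0, -0.527]
force: [-0.5, -0.6, 0.1]
width: 0.0875
gripper_force: 0.0
```

```bash
python3 - <<'E'
from h import *
s=get_state();cm=camera_model("wrist");a=grab_frame("wrist")
cv2.imwrite("pics/w1.png",a)
print(s["t"],s["eef_pos"],s["ee_rot"],cm); print({k:v for k,v in globals().items() if "hold" in k})
import json;json.dump({k:np.array(v).tolist() for k,v in cm.items()},open("w1.json","w"))
E
ls
```

```text
1.7667 [0.50166475 0.16973346 0.20212962] [ 3.14103993e+00  3.88725514e-04 -5.27262208e-01] {'fx': 360.4862893900688, 'fy': 360.4862893900688, 'cx': 319.8443983649625, 'cy': 203.82414265671417, 'xyz': array([0.56001119, 0.1374335 , 0.38363566]), 'rotation': array([ 2.88918365e+00, -4.15385447e-04, -2.09895869e+00])}
{'hold_point_z': 0.0188}
h.py
pics
w1.json
```

View pics/w1.png

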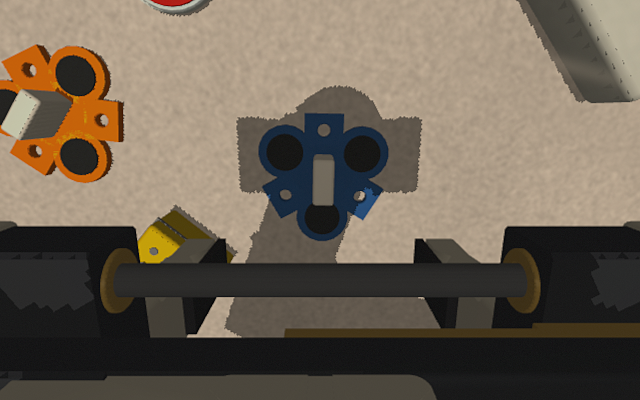

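The wrist view shows the carrier's pads at (285,152), (366,152), (321,220), holes at about (323,130), (286,194), (361,195), and the bar upright at x≈323. I measure the centre and angle from these.

```bash
python3 - <<'E'
from h import *
import json
cm=json.load(open("w1.json"));a=cv2.imread("pics/w1.png")
dark=(a.max(2)<60).astype(np.uint8)
pads=[]
for i,A,ce,m in blobs(dark,400,3000):
    if 240<ce[0]<400 and 120<ce[1]<245:
        cnt=max(cv2.findContours(m.astype(np.uint8),0,1)[0],key=cv2.contourArea);e=cv2.fitEllipse(cnt);print("pad",A,ce,e);pads.append(e[0])
P=ray(cm,pads,.012)[:,:2];print(P.round(4),P.mean(0))
H=ray(cm,[(323.5,130),(286,194.5),(361,195.5)],.010)[:,:2];c=H.mean(0);print(H.round(4),c,np.linalg.norm(H-c,axis=1),np.degrees(np.arctan2(*(H-c).T[::-1])))
hsv=cv2.cvtColor(a,cv2.COLOR_BGR2HSV)
print(a[165,323],a[195,323],a[130,280])
# bar top edge corners: top face at z .055
print(ray(cm,[(315,154),(332,154)],.055))
# shaker: seat & studs from top view
t=cv2.imread("pics/top.png");ct=camera_model("top")
g=cv2.cvtColor(t,6)
q=[]
for p in((448.2,168),(469.8,185.8),(444.2,195.1)):
    x,y=map(round,p);w=g[y-2:y+3,x-2:x+3].astype(float);w-=np.median(w);w[w<0]=0
    yy,xx=np.mgrid[y-2:y+3,x-2:x+3];q.append(((w*xx).sum()/w.sum(),(w*yy).sum()/w.sum()))
S=ray(ct,q,.1095)[:,:2];c=S.mean(0);print(q,c,np.linalg.norm(S-c,axis=1),np.degrees(np.arctan2(*(S-c).T[::-1])))
E
```

```text
pad 1154 [284.4 152. ] ((284.45281982421875, 152.03016662597656), (36.93119812011719, 38.030033111572266), 145.85169982910156)
pad 1139 [361.7 153.5] ((361.7029724121094, 153.5360565185547), (36.957340240478516, 37.47938919067383), 36.55243682861328)
pad 913 [321.6 218.6] ((321.5559997558594, 218.4994659423828), (30.951234817504883, 36.86669921875), 91.60836791992188)
[[0.5429 0.1893]
 [0.5016 0.1215]
 [0.4621 0.1922]] [0.50219436 0.16769654]
[[0.5418 0.1436]
 [0.5037 0.2118]
 [0.4625 0.1434]] [0.50266181 0.1662665 ] [0.04521352 0.04552704 0.04617789] [ -30.10289735   88.71706564 -150.35804923]
[ 94 106 114] [ 91 104 112] [63 42 26]
[[0.52935519 0.16026038 0.055     ]
 [0.52156638 0.14691229 0.055     ]]
[(np.float64(448.0406504065041), np.float64(167.41463414634146)), (np.float64(469.53097345132744), np.float64(185.39823008849558)), (np.float64(443.9626168224299), np.float64(194.52336448598132))] [ 0.56263773 -0.18284297] [0.0464026  0.0460864  0.04588963] [  19.54059299 -100.96763246  139.62925797]
```

Call:
apply_moves(steps=[{"translation":[0.004,-0.013,-0.12],"rotation":[0,0,0]},{"translation":[0.004,-0.013,-0.25],"rotation":[0,0,0]},{"translation":[0.004,-0.013,-0.4],"rotation":[0,0,0]},{"translation":[0.004,-0.013,-0.52],"rotation":[0,0,0]},{"translation":[0.004,-0.013,-0.6],"rotation":[0,0,0]},{"translation":[0.004,-0.013,-0.66],"rotation":[0,0,0]},{"translation":[0.004,-0.013,-0.7],"rotation":[0,0,0]},{"translation":[0.004,-0.013,-0.728],"rotation":[0,0,0]},{"translation":[0.004,-0.013,-0.728],"rotation":[0,0,0]},{"translation":[0.004,-0.013,-0.728],"rotation":[0,0,0]}])

```text
t: 2.65
eef_pos: [0.5028, 0.1664, 0.021]
ee_rot: [-3.141, -0.0, -0.526]
force: [0.4, -0.3, 0.5]
width: 0.0878
gripper_force: 0.0
```

Call:
apply_moves(steps=[{"translation":[0,0,0],"rotation":[0,0,0]},{"translation":[0,0,0],"rotation":[0,0,0]},{"translation":[0,0,0],"rotation":[0,0,0]},{"translation":[0,0,0],"rotation":[0,0,0]},{"translation":[0,0,0],"rotation":[0,0,0]},{"translation":[0,0,0],"rotation":[0,0,0]},{"translation":[0,0,0],"rotation":[0,0,0]},{"translation":[0,0,0],"rotation":[0,0,0]},{"translation":[0,0,0],"rotation":[0,0,0]},{"translation":[0,0,0],"rotation":[0,0,0]}], jaw=1, newtons=35)

```text
t: 3.48
eef_pos: [0.5027, 0.1657, 0.0205]
ee_rot: [3.142, 0.0, -0.527]
force: [-0.4, -0.2, 1.4]
width: 0.0267
gripper_force: 0.0
```

Call:
apply_moves(steps=[{"translation":[0,0,0],"rotation":[0,0,0]},{"translation":[0,0,0],"rotation":[0,0,0]},{"translation":[0,0,0],"rotation":[0,0,0]},{"translation":[0,0,0],"rotation":[0,0,0]},{"translation":[0,0,0.02],"rotation":[0,0,0]},{"translation":[0,0,0.08],"rotation":[0,0,0]},{"translation":[0,0,0.16],"rotation":[0,0,0]},{"translation":[0,0,0.26],"rotation":[0,0,0]},{"translation":[0,0,0.38],"rotation":[0,0,0]},{"translation":[0,0,0.5],"rotation":[0,0,0]}])

```text
t: 4.32
eef_pos: [0.5018, 0.1652, 0.1465]
ee_rot: [3.14, 0.001, -0.528]
force: [0.9, 1.0, -2.7]
width: 0.0197
gripper_force: 34.9
```

Call:
apply_moves(steps=[{"translation":[0,0,0.1],"rotation":[0,0,0]},{"translation":[0,0,0.18],"rotation":[0,0,0]},{"translation":[0,0,0.24],"rotation":[0,0,0]},{"translation":[0,0,0.28],"rotation":[0,0,0]},{"translation":[0,0,0.28],"rotation":[0,0,0]},{"translation":[0,0,0.28],"rotation":[0,0,0]},{"translation":[0,0,0.28],"rotation":[0,0,0]},{"translation":[0,0,0.28],"rotation":[0,0,0]},{"translation":[0,0,0.28],"rotation":[0,0,0]},{"translation":[0,0,0.28],"rotation":[0,0,0]}])

```text
t: 5.15
eef_pos: [0.5024, 0.1655, 0.2147]
ee_rot: [3.14, 0.001, -0.527]
force: [-0.6, -0.5, -2.0]
width: 0.02
gripper_force: 34.9
```

```bash
python3 - <<'E'
from h import *
import json
s=get_state();cm=camera_model("wrist");a=grab_frame("wrist")
cv2.imwrite("pics/w2.png",a);print(s)
json.dump({k:np.array(v).tolist() for k,v in cm.items()},open("w2.json","w"))
E
```

```text
{'t': 5.15, 'q': array([ 6.89174032e-01,  1.10521923e-01, -2.88100799e-01, -8.39936765e-05,
       -1.17371579e+00,  3.54169478e-01]), 'qd': array([ 0.00241345, -0.0032021 ,  0.00461177,  0.0010968 , -0.00198495,
        0.00073171]), 'joint_efforts': array([-6.13085838e-03, -3.92004311e+01,  2.98532474e+01,  7.29099736e+00,
        5.43000048e-02, -7.71415907e-04]), 'eef_pos': array([0.50241415, 0.16548456, 0.214728  ]), 'ee_rot': array([ 3.14017303e+00,  6.07451844e-04, -5.27485791e-01]), 'force': array([-0.59528362, -0.49358421, -1.98052193]), 'moment': array([ 0.03796361, -0.00080544, -0.04358965]), 'gripper_force': 34.9082887172699, 'width': 0.019962075173512506}
```

View pics/w2.png

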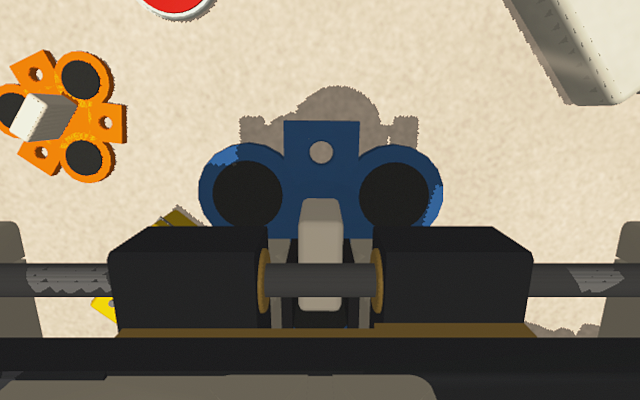

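The carrier is held squarely: front hole at (321,152), pads at (247,194) and (401,194), and an opening of 20 mm. Next I go to a look-out beside the shaker, already turned by about 49.6°.

Call:
apply_moves(steps=[{"translation":[-0.01,-0.06,0.03],"rotation":[0,0,0.06]},{"translation":[-0.03,-0.17,0.06],"rotation":[0,0,0.18]},{"translation":[-0.04,-0.28,0.1],"rotation":[0,0,0.3]},{"translation":[-0.05,-0.39,0.13],"rotation":[0,0,0.42]},{"translation":[-0.065,-0.5,0.16],"rotation":[0,0,0.54]},{"translation":[-0.08,-0.6,0.19],"rotation":[0,0,0.65]},{"translation":[-0.09,-0.68,0.21],"rotation":[0,0,0.74]},{"translation":[-0.1,-0.74,0.22],"rotation":[0,0,0.8]},{"translation":[-0.106,-0.776,0.23],"rotation":[0,0,0.827]},{"translation":[-0.106,-0.776,0.23],"rotation":[0,0,0.827]}])

```text
t: 6.03
eef_pos: [0.476, -0.0298, 0.2736]
ee_rot: [3.142, -0.001, -0.095]
force: [0.2, 0.6, -3.0]
width: 0.0199
gripper_force: 34.9
```

Call:
apply_moves(steps=[{"translation":[-0.01,-0.08,0.03],"rotation":[0,0,0.1]},{"translation":[-0.03,-0.22,0.06],"rotation":[0,0,0.24]},{"translation":[-0.05,-0.37,0.11],"rotation":[0,0,0.4]},{"translation":[-0.07,-0.52,0.15],"rotation":[0,0,0.56]},{"translation":[-0.09,-0.64,0.19],"rotation":[0,0,0.69]},{"translation":[-0.1,-0.73,0.22],"rotation":[0,0,0.78]},{"translation":[-0.106,-0.776,0.23],"rotation":[0,0,0.827]},{"translation":[-0.106,-0.776,0.23],"rotation":[0,0,0.827]},{"translation":[-0.106,-0.776,0.23],"rotation":[0,0,0.827]},{"translation":[-0.106,-0.776,0.23],"rotation":[0,0,0.827]}])

```text
t: 6.87
eef_pos: [0.4497, -0.2216, 0.33]
ee_rot: [-3.141, 0.001, 0.338]
force: [0.4, 0.6, -2.9]
width: 0.0201
gripper_force: 34.9
```

```bash
python3 - <<'E'
from h import *
import json
s=get_state();cm=camera_model("wrist");a=grab_frame("wrist")
cv2.imwrite("pics/w3.png",a);print(s["t"],s["q"],s["eef_pos"],s["ee_rot"],s["force"])
json.dump({k:np.array(v).tolist() for k,v in cm.items()}|dict(p=s["eef_pos"].tolist(),r=s["ee_rot"].tolist()),open("w3.json","w"))
E
```

```text
6.8667 [-6.56656803e-02  8.45350026e-03 -1.39385844e-01 -4.23257533e-04
 -1.42371915e+00  1.97433697e+00] [ 0.44973697 -0.22162036  0.32996844] [-3.14090835e+00  5.36566160e-04  3.37812959e-01] [ 0.39146731  0.61627292 -2.92652044]
```

View pics/w3.png

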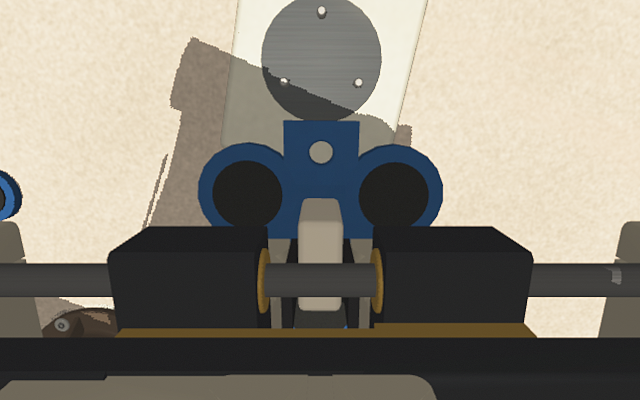

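The close view shows all three studs at (322,12), (285,82), (358,82), with the carrier's front hole at (321,152). I now compute the offset between studs and carrier.

```bash
python3 - <<'E'
from h import *
import json
cm=json.load(open("w3.json"));a=cv2.imread("pics/w3.png");g=cv2.cvtColor(a,6)
p=np.array(cm["p"]);yaw=cm["r"][2]
q=[]
for x,y in((322,12),(285,82),(358,82)):
    w=g[y-9:y+10,x-9:x+10];b=max(blobs((w>185),5),key=lambda t:t[1]);c=b[2]+[x-9,y-9];q.append(c);print("stud",b[1],c)
def fit(P):
    c=P.mean(0);an=np.degrees(np.arctan2(*(P-c).T[::-1]));return c.round(4),np.linalg.norm(P-c,axis=1).round(4),an.round(2)
S=ray(cm,q,.1095)[:,:2];print(fit(S))
S2=ray(cm,q,.107)[:,:2];print(fit(S2))
m=((a[:,:,0]<165)&(g<130));
# disc ellipse
# hole and pads of carrier
hb=[b for b in blobs(g[135:170,303:340]>120,50)];hc=[b[2]+[303,135] for b in hb];print("hole",hc)
pads=[]
for x in(247,394):
    m=(a[150:225,x-45:x+45].max(2)<45);m=cv2.morphologyEx(m.astype(np.uint8),2,np.ones((3,3)))
    b=max(blobs(m,300),key=lambda t:t[1]);
    cnt=max(cv2.findContours(b[3].astype(np.uint8),0,1)[0],key=cv2.contourArea);e=cv2.fitEllipse(cnt);pads.append(np.array(e[0])+[x-45,150]);print(pads[-1],e)
zu=p[2]-.0205
Hh=ray(cm,hc[:1],zu+.010)[:,:2];Pd=ray(cm,pads,zu+.012)[:,:2]
T=np.array([[np.cos(yaw),np.sin(yaw)],[-np.sin(yaw),np.cos(yaw)]])
print("tool-frame hole",(Hh-p[:2])@T.T,"pads",(Pd-p[:2])@T.T)
# overlay check in same style
show(a,240,0,400,175,4,"w3c.png")
E
```

```text
stud 38 [321.2   9.8]
stud 15 [283.7  79.7]
stud 34 [358.4  81.7]
(array([ 0.5643, -0.1816]), array([0.0454, 0.0451, 0.0461]), array([  19.25,  138.03, -101.64]))
(array([ 0.5646, -0.1815]), array([0.0456, 0.0454, 0.0463]), array([  19.25,  138.03, -101.64]))
hole [array([320.6, 151.7])]
[246.99141312 193.57054901] ((44.99141311645508, 43.57054901123047), (64.45560455322266, 69.22378540039062), 104.94831848144531)
[393.27935791 194.79732895] ((44.27935791015625, 44.79732894897461), (63.17839431762695, 69.40618133544922), 78.40508270263672)
tool-frame hole [[0.04680622 0.00066994]] pads [[ 0.02452735  0.04045913]
 [ 0.02379312 -0.03861972]]
```

View pics/w3c.png

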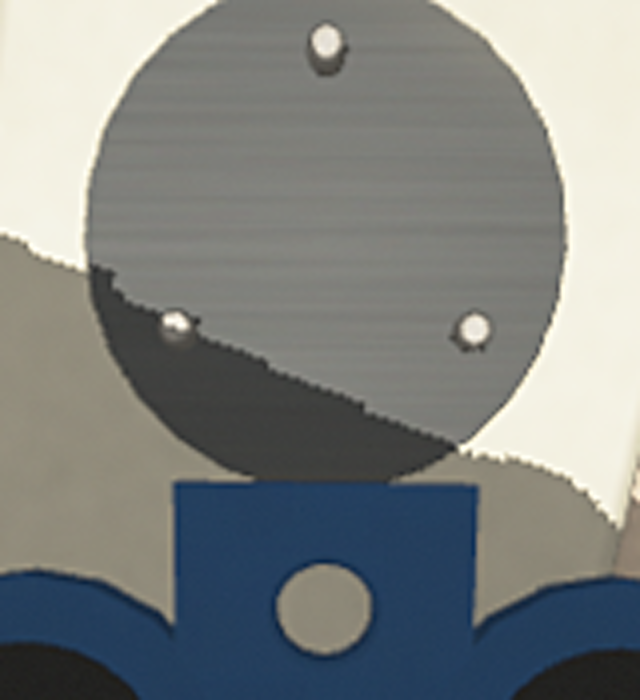

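Stud tops in the crop map to full-image pixels (321.7,10.5), (284,81), (358.7,82). The seat centre is about (0.564,-0.182) at a stud angle of 18.5–19°, so the carrier's angle already matches. I'm going over it and stopping 20 mm above the studs.

Call:
apply_moves(steps=[{"translation":[0.05,0.02,0],"rotation":[0,0,0]},{"translation":[0.13,0.045,0],"rotation":[0,0,0]},{"translation":[0.22,0.075,-0.05],"rotation":[0,0,0]},{"translation":[0.31,0.106,-0.14],"rotation":[0,0,0]},{"translation":[0.39,0.133,-0.25],"rotation":[0,0,0]},{"translation":[0.44,0.15,-0.37],"rotation":[0,0,0]},{"translation":[0.454,0.155,-0.49],"rotation":[0,0,0]},{"translation":[0.454,0.155,-0.6],"rotation":[0,0,0]},{"translation":[0.454,0.155,-0.68],"rotation":[0,0,0]},{"translation":[0.454,0.155,-0.72],"rotation":[0,0,0]}])

```text
t: 7.75
eef_pos: [0.562, -0.1819, 0.1468]
ee_rot: [-3.139, 0.005, 0.339]
force: [-0.1, 0.9, -2.9]
width: 0.0197
gripper_force: 34.9
```

Call:
apply_moves(steps=[{"translation":[0,0,0],"rotation":[0,0,0]},{"translation":[0,0,0],"rotation":[0,0,0]},{"translation":[0,0,0],"rotation":[0,0,0]},{"translation":[0,0,0],"rotation":[0,0,0]},{"translation":[0,0,0],"rotation":[0,0,0]},{"translation":[0,0,0],"rotation":[0,0,0]},{"translation":[0,0,0],"rotation":[0,0,0]},{"translation":[0,0,0],"rotation":[0,0,0]},{"translation":[0,0,0],"rotation":[0,0,0]},{"translation":[0,0,0],"rotation":[0,0,0]}])

```text
t: 8.58
eef_pos: [0.5632, -0.1836, 0.1506]
ee_rot: [3.142, -0.0, 0.338]
force: [-0.1, 0.8, -2.4]
width: 0.0196
gripper_force: 34.9
```

```bash
python3 - <<'E'
from h import *
s=get_state();a=grab_frame("wrist");b=grab_frame("side");cv2.imwrite("pics/w4full.png",a);cv2.imwrite("pics/s4.png",b)
c=[cv2.resize(a[110:200,275:365],(390,390),interpolation=2),cv2.resize(b[250:380,280:410],(390,390),interpolation=2)]
cv2.imwrite("pics/w4.png",np.hstack(c));print(s["t"],s["q"],s["eef_pos"],s["ee_rot"],s["force"],s["moment"])
E
```

```text
8.5833 [ 1.45783704e-02  2.62708070e-01 -2.49222106e-01  1.87074413e-06
 -1.05878204e+00  1.89469831e+00] [ 0.56317075 -0.18361035  0.15061906] [ 3.14156434e+00 -7.92182535e-05  3.38481266e-01] [-0.06400053  0.76700259 -2.41845529] [-0.02329835 -0.02399486  0.04727649]
```

View pics/w4.png

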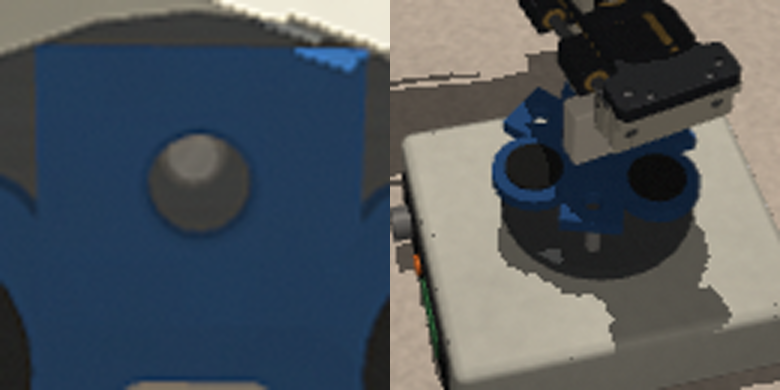

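The front hole (about px 321,152) shows the stud's bright tip inside it (about px 319.5,146). I turn this into an offset.

```bash
python3 - <<'E'
from h import *
a=cv2.imread("pics/w4full.png");g=cv2.cvtColor(a,6);cm=camera_model("wrist");s=get_state();yaw=s["ee_rot"][2];p=s["eef_pos"]
sub=g[135:170,305:338];hue=a[135:170,305:338].astype(int)
hm=(hue[...,0]-hue[...,2]<25);h=max(blobs(hm,50),key=lambda t:t[1]);t=max(blobs(hm&(sub>112),5),key=lambda t:t[1])
cnt=max(cv2.findContours(h[3].astype(np.uint8),0,1)[0],key=cv2.contourArea);hc=np.array(cv2.fitEllipse(cnt)[0])+[305,135]
cnt=max(cv2.findContours(t[3].astype(np.uint8),0,1)[0],key=cv2.contourArea);tc=np.array(cv2.minEnclosingCircle(cnt)[0])+[305,135]
print(hc,tc,t[1],cv2.minEnclosingCircle(cnt)[1])
T=np.array([[np.cos(yaw),np.sin(yaw)],[-np.sin(yaw),np.cos(yaw)]])
H=ray(cm,hc,p[2]-.0105)[0,:2];S=ray(cm,tc,.1095)[0,:2]
print("tool H",T@(H-p[:2]),"S",T@(S-p[:2]),"need tool",T@(S-H))
E
```

```text
Traceback (most recent call last):
ValueError: max() iterable argument is empty
```

```bash
python3 - <<'E'
from h import *
a=cv2.imread("pics/w4full.png");g=cv2.cvtColor(a,6);cm=camera_model("wrist");s=get_state();yaw=s["ee_rot"][2];p=s["eef_pos"]
sub=g[135:170,305:338];hue=a[135:170,305:338].astype(int)
hm=(hue[...,0]-hue[...,2]<25);h=max(blobs(hm,50),key=lambda t:t[1])
print(sub[3:28,6:26:1])
T=np.array([[np.cos(yaw),np.sin(yaw)],[-np.sin(yaw),np.cos(yaw)]])
cnt=max(cv2.findContours(h[3].astype(np.uint8),0,1)[0],key=cv2.contourArea);hc=np.array(cv2.fitEllipse(cnt)[0])+[305,135]
H=ray(cm,hc,p[2]-.0105)[0,:2]
for tc in((319.5,145.8),(319.5,144.8)):
    S=ray(cm,tc,.1095)[0,:2];print(hc,"tool H",T@(H-p[:2]),"S",T@(S-p[:2]),"need tool",T@(S-H))
E
```

```text
[[ 55  54  54  56  56  56  56  56  56  57  56  55  55  55  57  56  56  56
   57  55]
 [ 55  57  55  55  57  56  56  54  51  52  48  51  54  54  55  57  56  56
   56  55]
 [ 56  56  57  55  53  50  45  43  41  39  38  42  43  46  49  53  56  56
   56  56]
 [ 55  56  54  49  45  39  59  75  91  97 101  90  74  56  44  44  49  52
   55  55]
 [ 55  51  45  50  62  87  97 102 105 109 111 109 100  84  75  63  51  46
   51  55]
 [ 49  43  53  86  98 104 105 105 105 107 108 107 107  98  84  78  61  51
   47  50]
 [ 46  55  73 100 105 104 102 103 105 107 107 105 104  97  84  80  66  58
   54  48]
 [ 51  70  85 101 103 102 102 106 107 106 105 104 104 104  86  77  68  61
   58  54]
 [ 60  74  84  99 103 102 103 106 107 105 105 103 103 104  87  75  65  59
   60  58]
 [ 58  71  77  98 103 105 106 108 106 105 103 103 104  99  83  73  63  59
   60  60]
 [ 58  67  71  89 103 107 107 106 104 103 102 103 106  95  80  67  60  59
   60  59]
 [ 60  62  69  77  92 107 108 105 104 103 103 106 101  86  72  63  60  59
   60  60]
 [ 60  60  65  71  79  93 107 108 106 105 107 101  87  74  65  60  60  62
   61 
[... 563 characters left out ...]
0  59  59  60  60  59  60
   61  57]
 [ 49  58  59  58  58  58  58  57  58  58  58  57  58  58  59  60  58  60
   58  49]
 [ 42  50  58  59  57  59  59  59  58  57  58  57  59  58  58  59  60  61
   52  42]
 [ 47  43  47  58  61  60  57  59  58  58  59  59  59  57  60  60  56  51
   43  41]
 [ 50  44  38  47  57  59  61  61  61  61  60  60  60  60  61  58  49  42
   44  48]
 [ 53  50  44  42  43  51  57  59  58  61  62  60  56  55  52  46  42  43
   49  51]]
[320.57349777 151.80579758] tool H [0.04675249 0.00066855] S [0.04707928 0.0012665 ] need tool [0.00032679 0.00059794]
[320.57349777 151.80579758] tool H [0.04675249 0.00066855] S [0.04768586 0.00126586] need tool [0.00093337 0.0005973 ]
```

Call:
apply_moves(steps=[{"translation":[0.001,0.003,-0.015],"rotation":[0,0,0]},{"translation":[0.001,0.003,-0.03],"rotation":[0,0,0]},{"translation":[0.001,0.003,-0.045],"rotation":[0,0,0]},{"translation":[0.001,0.003,-0.06],"rotation":[0,0,0]},{"translation":[0.001,0.003,-0.07],"rotation":[0,0,0]},{"translation":[0.001,0.003,-0.078],"rotation":[0,0,0]},{"translation":[0.001,0.003,-0.084],"rotation":[0,0,0]},{"translation":[0.001,0.003,-0.09],"rotation":[0,0,0]},{"translation":[0.001,0.003,-0.095],"rotation":[0,0,0]},{"translation":[0.001,0.003,-0.095],"rotation":[0,0,0]}])

```text
t: 9.52
eef_pos: [0.5633, -0.1828, 0.1266]
ee_rot: [-3.141, 0.0, 0.339]
force: [0.3, 0.5, -2.8]
width: 0.0196
gripper_force: 34.9
```

```bash
python3 - <<'E'
from h import *
s=get_state();print(s["eef_pos"],s["ee_rot"],s["force"],s["moment"])
E
```

```text
[ 0.56333068 -0.18278839  0.12658643] [-3.14145022e+00  2.37581620e-04  3.38592436e-01] [ 0.3379031   0.47716676 -2.82306897] [-0.00888301  0.01206235  0.05861385]
```

No load at 3.5 mm below the stud tops: the holes are over the studs. I continue slowly.

Call:
apply_moves(steps=[{"translation":[0,0,-0.004],"rotation":[0,0,0]},{"translation":[0,0,-0.008],"rotation":[0,0,0]},{"translation":[0,0,-0.012],"rotation":[0,0,0]},{"translation":[0,0,-0.016],"rotation":[0,0,0]},{"translation":[0,0,-0.02],"rotation":[0,0,0]},{"translation":[0,0,-0.024],"rotation":[0,0,0]},{"translation":[0,0,-0.028],"rotation":[0,0,0]},{"translation":[0,0,-0.03],"rotation":[0,0,0]},{"translation":[0,0,-0.03],"rotation":[0,0,0]},{"translation":[0,0,-0.03],"rotation":[0,0,0]}])

```text
t: 10.35
eef_pos: [0.5635, -0.1828, 0.1193]
ee_rot: [3.142, 0.0, 0.339]
force: [0.6, 0.9, -3.3]
width: 0.0194
gripper_force: 34.9
```

Call:
apply_moves(steps=[{"translation":[0,0,-0.003],"rotation":[0,0,0]},{"translation":[0,0,-0.006],"rotation":[0,0,0]},{"translation":[0,0,-0.009],"rotation":[0,0,0]},{"translation":[0,0,-0.012],"rotation":[0,0,0]},{"translation":[0,0,-0.015],"rotation":[0,0,0]},{"translation":[0,0,-0.017],"rotation":[0,0,0]},{"translation":[0,0,-0.019],"rotation":[0,0,0]},{"translation":[0,0,-0.02],"rotation":[0,0,0]},{"translation":[0,0,-0.02],"rotation":[0,0,0]},{"translation":[0,0,-0.02],"rotation":[0,0,0]}])

```text
t: 11.18
eef_pos: [0.5635, -0.1828, 0.1145]
ee_rot: [3.141, -0.0, 0.339]
force: [-0.8, 1.0, 0.3]
width: 0.0197
gripper_force: 34.9
```

```bash
python3 - <<'E'
from h import *
s=get_state();print(s["eef_pos"],s["ee_rot"],s["force"],s["moment"])
E
```

```text
[ 0.56346651 -0.18282581  0.1145417 ] [ 3.14146921e+00 -1.77523346e-04  3.38663580e-01] [-0.8104635   0.9595071   0.28375414] [0.10987763 0.35118095 0.02521247]
```

The load has passed to the head at the home height of 0.1145 m. I open the gripper, wait, then rise.

Call:
apply_moves(steps=[{"translation":[0,0,0],"rotation":[0,0,0]},{"translation":[0,0,0],"rotation":[0,0,0]},{"translation":[0,0,0],"rotation":[0,0,0]},{"translation":[0,0,0],"rotation":[0,0,0]},{"translation":[0,0,0],"rotation":[0,0,0]},{"translation":[0,0,0],"rotation":[0,0,0]},{"translation":[0,0,0],"rotation":[0,0,0]},{"translation":[0,0,0],"rotation":[0,0,0]},{"translation":[0,0,0],"rotation":[0,0,0]},{"translation":[0,0,0],"rotation":[0,0,0]}], jaw=-0.4)

```text
t: 12.02
eef_pos: [0.5634, -0.1828, 0.1143]
ee_rot: [-3.142, 0.0, 0.339]
force: [0.5, -0.0, 0.4]
width: 0.0612
gripper_force: 0.0
```

Call:
apply_moves(steps=[{"translation":[0,0,0.01],"rotation":[0,0,0]},{"translation":[0,0,0.04],"rotation":[0,0,0]},{"translation":[0,0,0.08],"rotation":[0,0,0]},{"translation":[0,0,0.14],"rotation":[0,0,0]},{"translation":[0,0,0.22],"rotation":[0,0,0]},{"translation":[0,0,0.32],"rotation":[0,0,0]},{"translation":[0,0,0.42],"rotation":[0,0,0]},{"translation":[0,0,0.5],"rotation":[0,0,0]},{"translation":[0,0,0.55],"rotation":[0,0,0]},{"translation":[0,0,0.55],"rotation":[0,0,0]}])

```text
t: 12.85
eef_pos: [0.5651, -0.1833, 0.2567]
ee_rot: [3.138, -0.006, 0.339]
force: [0.4, -0.8, -0.1]
width: 0.0613
gripper_force: 0.0
```

```bash
python3 - <<'E'
from h import *
s=get_state();a=grab_frame("wrist");b=grab_frame("side")
cv2.imwrite("pics/w5.png",np.hstack([a[60:330,180:460],cv2.resize(b[230:390,270:430],(270,270))]));print(s["t"],s["eef_pos"],s["force"],s["width"])
E
```

```text
12.85 [ 0.56510312 -0.1832576   0.25673513] [ 0.369459   -0.83272444 -0.07524302] 0.061312748371173155
```

View pics/w5.png

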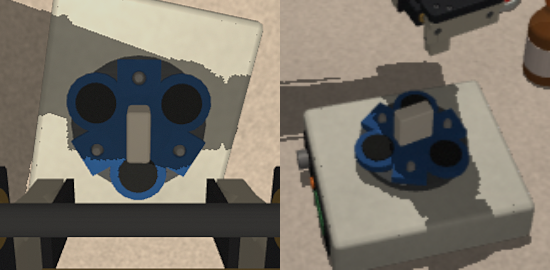

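The studs stand up through all three holes (crop px (138,77), (97,150), (180,150)). The carrier lies flat and the gripper is clear, so I hand in.

```bash
python3 -c "
from station import *
print(job_done())"
```

```text
the job is handed in; nothing more can be done
None
```

The blue carrier is fitted on the shaker's three studs, lying flat and released, with the gripper clear; I handed the job in at about 13 s, and no verdict came back.

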